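Make up two sampling kits at the shop-front test table

ROBOT

A 7-joint arm with a two-finger parallel gripper is mounted at the origin on the work surface. World frame = base frame: x ahead of the robot, y to its left, z up, the work surface at z = 0. Lengths are in mm, angles in degrees, forces in N, time in s.
With the tool pointing down it reaches from about 425 to 1025 mm from the base axis. Payload 3.6 kg.
Tool frame: the origin (TCP) lies midway between the tips of the shut fingers; the grasp point (between the pads) lies 19 mm behind it; z points along the fingers, y is the line along which they close (so a half turn about z gives the same grasp; the last joint's range is limited). The gripper opens to 85 mm and grips with 20 to 120 N. Pads are 22 mm wide; open, the fingers measure 114 mm over their backs; the gripper's body (76 mm by 85 mm) begins 54 mm behind the grasp point. The pads swing forward as they close: fully open they stand 13 mm farther back than shut.
Start: joints at [-82.706, 33.873, 2.773, 92.16, -1.908, 54.013, -1.931], TCP at [158.777, 707.403, 231.302] pointing down, gripper open.
Joint ranges: [-153.93, 153.93], [-27.13, 128.08], [-72.61, 78.16], [10.71, 143.7], [-87.88, 267.88], [4.46, 118.87], [-176.78, 176.78]. Speed limits (degrees/s): [147.25, 147.25, 180, 180, 180, 180, 180].

INTERFACE

Orientations are given as [roll, pitch, yaw] about the fixed x, y, z axes, in that order (R = Rz(yaw) Ry(pitch) Rx(roll)).
In Python, from station import manip, eyes, spotter gives the robot as it stands.
- The arm moves only by the shell command python3 -m pendant 'ROWS' [FORCE]. ROWS is a JSON object of lists of equal length, an entry for each row: "dr": the turn, a rotation vector about the tool's x, y, z in units of 45 degrees (1.0 is 45 degrees), a list of three; "xyz": the shift along the tool's x, y, z in units of 1 m (1.0 is 1 m), a list of three; "claw": the gripper's target within -1 to 1 (fully open at 1, half-way at 0, shut at -1). In form: {"dr": [[ax, ay, az], ...], "xyz": [[dx, dy, dz], ...], "claw": [claw, ...]}. A call has 1 to 12 rows; each row is the pose to reach, as a shift and turn from the pose commanded when the call began, along the tool's axes at that moment; what a row does not reach only later rows make up. A row lasts 1/12 s, in which the tool goes at most 41.7 mm and 7.16 degrees, less where a joint would pass 70% of its speed; a pose out of reach is approached as far as the arm can. A call with a number of a shift or a turn outside -1 to 1 is refused whole. A call with a gripper value outside its range is refused whole. The fingers move at their own pace and stop on an object; FORCE is the grip in N (left out, the last holds). Time passes only in rows, so rows that repeat a pose let the fingers close. It gives the time, the measured TCP pose, the force, the opening and the grip force at its end, in the units of the state.
- manip.get_obs(): the state, without advancing time (a new reading comes with each control period).
- eyes.grab_frame(name): name is "side" or "top" or "wrist"; returns a dict with "pixels" (480x640x3 uint8, red, green, blue), "z_map" (480x640 float32, mm along the optical axis (not along the pixel's ray), 0 where there is no reading), "intrinsics" (3x3 intrinsics, pixels), "T" (4x4, takes a point from camera to world coordinates); the wrist camera has in their place "T_tool_cam" (4x4, takes a point from camera to tool coordinates, whose origin is the TCP and whose axes are the flange's). Camera axes: x right, y down, z forward; pixel columns grow to the right and rows downward; lengths in mm; the calibration is good to about 2 mm. A picture is of the moment at which its call begins: read the wrist's pose just before it.
- manip.close_job(): hands the job in; it is judged then, once.
Trained networks look in the newest picture that a camera, given by its name, has taken for a name from the list of things; names that differ only in an ending like _2 or _b are one class to them, and where a whole thing is asked for, a point or a joint stands for the part that bears it (a point fixed in the world has none). Each returns a list of dicts, best first, with "conf" (0 to 1); they miss things now and then, are a little off and sometimes report something else, mostly with a low value. They report only what shows in the picture. A call takes as long as a camera call.
- spotter.recognise(camera, label): "extent" ([centre column, centre row, width, height] in pixels, round what is visible of it).
The state is a dict: "time": time; "q": joint angles; "dq": joint speeds; "joint_torque": joint torques, N m; "tcp_pos": TCP position; "orientation": TCP orientation; "force": force on the tool from outside, world axes, zero at the start; "torque": the same for the moment, N m; "gripper_width": opening from 0.0 (shut) to 1.0 (fully open); "grasp_force": force on a finger pad.
Only numpy, scipy, OpenCV 4.12 (cv2) and the standard library are available. Lean on these libraries where they do the work, as an engineer would, in place of code of your own. Each camera call takes 0.05 s, during which the arm holds its last target. There are 200 camera calls.

TASK

Make up the two sampling kits, one thing to a compartment, everything standing upright on the compartment floor: the blue tray gets the red-capped vial in its black-padded compartment and the orange carton and the light-blue gel bottle in its two plain ones (either way round); the yellow tray gets the purple-capped vial in its black-padded compartment and the green carton in its plain one. Knock nothing over, and leave the tube rack, the clipboard and the roll of tape where they are.

Things in the scene. Friction and masses are not known exactly. Their poses are not given: they have to be found in the camera images.
- vial_red: Red-capped straight-sided sample vial standing upright, 80 high: white body 31 in diameter, and a red cap 35 in diameter over the top 24 (heights 56 to 80), the place to grip it. Loose, about 35 g. Origin at the centre of its underside, z up. Sizes in mm.
- vial_purple: Purple-capped straight-sided sample vial standing upright, 80 high: white body 31 in diameter, and a purple cap 35 in diameter over the top 24 (heights 56 to 80), the place to grip it. Loose, about 35 g. Origin at the centre of its underside, z up. Sizes in mm.
- carton_orange: Orange test-cassette carton with a white band, standing on end, 34 (its x) by 46 (its y) by 70 high; it can be gripped across either pair of sides. Loose, about 60 g. Origin at the centre of its underside, z up. Sizes in mm.
- carton_green: Green swab carton with a white band, standing on end, 34 (its x) by 46 (its y) by 70 high; it can be gripped across either pair of sides. Loose, about 60 g. Origin at the centre of its underside, z up. Sizes in mm.
- gel: Light-blue hand-gel bottle standing upright: round body 40 in diameter up to a height of 60, then a shoulder and a white cap 25 in diameter, 85 high overall. Grip it by the body. Loose, about 80 g. Origin at the centre of its underside, z up. Sizes in mm.
- tray_blue: Blue kit tray fixed to the table, 208 (x) by 84 (y) by 24 high; three compartments in a row, centres at x = -68, 0, +68, y = 0. The one at -68 has a black pad on its floor, the other two are plain. Compartments 64 (x) by 76 (y) inside; walls and floor 4 thick. Pad fills its floor, 2 thick (top 6 above the table). Origin: centre of underside. Sizes in mm.
- tray_yellow: Yellow kit tray fixed to the table, 140 (x) by 84 (y) by 24 high; two compartments in a row, centres at x = -34, +34, y = 0. The one at -34 has a black pad on its floor, the other is plain. Compartments 64 (x) by 76 (y) inside; walls and floor 4 thick. Pad fills its floor, 2 thick (top 6 above the table). Origin: centre of underside. Sizes in mm.
- rack: Bystander: grey tube rack, 62 (x) by 170 (y), filled with thin white-capped tubes up to 92 high; beyond the work. Loose. Origin at the centre of its underside. Sizes in mm.
- clipboard: Bystander: clipboard lying flat, 160 (x) by 225 (y), about 16 high with its clip and orange pen; beyond the work. Loose. Origin at the centre of its underside. Sizes in mm.
- tape: Bystander: roll of blue tape lying flat, 70 in diameter, 20 high; at the left of the work. Loose. Origin at the centre of its underside. Sizes in mm.

How it is judged:
By the outcome, as a careful person would: the job done as asked, in the order asked, and still so for the second after the job is handed in, with the robot touching nothing.
It also fails if it takes over 136 s, if anything falls off the work surface, if the arm or the gripper's body presses on something with over 40 N, if the wrist force passes 120 N, or if a joint passes its speed limit or range.

## Working session

There is one attempt and no reset: what is moved stays moved. The work goes in short steps, Python scripts to look and compute and a shell command to move; the robot and the scene stay as the last step left them, time stands still between calls to the robot, and variables do not carry over. Pictures are saved under pics/ and viewed, at most 14 in all, crops included, and the job is handed in when it is done.

```bash
ls; mkdir -p pics
python3 - <<'E'
from station import manip, eyes, spotter
import cv2
for c in ["top","side"]:
    f=eyes.grab_frame(c); cv2.imwrite(f"pics/{c}0.png",f["pixels"][...,::-1]); print(c,f["T"].round(2).tolist(),f["intrinsics"].tolist())
    if c=="top":
        for n in "vial_red vial_purple carton_orange carton_green gel tray_blue tray_yellow rack clipboard tape".split():
            print(n,[(d["conf"],d["extent"]) for d in spotter.recognise(c,n)[:2]])
print(manip.get_obs())
E
```

```text
pics
top [[-0.0, -0.98, 0.18, 428.19], [-1.0, 0.0, 0.01, 85.7], [-0.01, -0.18, -0.98, 1111.72], [0.0, 0.0, 0.0, 1.0]] [[515.4990845444376, 0.0, 317.9757081013289], [0.0, 515.4990845444376, 251.22058212761283], [0.0, 0.0, 1.0]]
vial_red [(0.82, [317.2, 240.3, 19.0, 25.2])]
vial_purple [(0.67, [402.6, 234.0, 18.4, 22.0])]
carton_orange [(0.78, [371.1, 276.6, 28.1, 23.2]), (0.39, [309.7, 172.5, 77.0, 41.6])]
carton_green [(0.64, [319.1, 324.9, 24.9, 18.0])]
gel [(0.66, [412.6, 335.8, 26.5, 21.4])]
tray_blue [(0.65, [485.1, 291.5, 57.3, 102.4]), (0.53, [319.1, 326.5, 23.4, 20.4])]
tray_yellow [(0.65, [239.8, 281.6, 68.1, 73.3])]
rack [(0.98, [309.9, 173.4, 76.0, 41.7])]
clipboard []
tape [(0.71, [158.0, 308.5, 32.8, 31.3]), (0.37, [321.1, 325.9, 22.8, 19.2])]
side [[0.96, -0.18, 0.22, 384.94], [-0.29, -0.64, 0.72, -770.0], [0.01, -0.75, -0.66, 824.23], [0.0, 0.0, 0.0, 1.0]] [[618.2861301705991, 0.0, 325.3301552131704], [0.0, 618.2861301705991, 242.85839073022592], [0.0, 0.0, 1.0]]
{'time': 0.6, 'q': array([-82.70581771,  33.87167704,   2.77438852,  92.16057742,
        -1.90717035,  54.01188595,  -1.93064264]), 'dq': array([-0.02483546,  0.00823198,  0.01149123,  0.08126121, -0.04474846,
        0.02056427,  0.0243684 ]), 'joint_torque': array([-4.24951543e-05, -5.48299813e+01,  1.54520653e+00, -1.98418647e+01,
        9.34536627e-03,  1.86825790e-03,  5.02881142e-05]), 'tcp_pos': array([158.8031039 , 707.40125611, 231.32097147]), 'orientation': array([1.79997812e+02, 2.66642808e-03, 1.67350172e+02]), 'force': array([ 0.09155423, -0.56271582,  0.1088579 ]), 'torque': array([ 0.00826717,  0.02856043, -0.01787121]), 'grasp_force': 0.0, 'gripper_width': 1.0007508946096424}
```

View pics/top0.png

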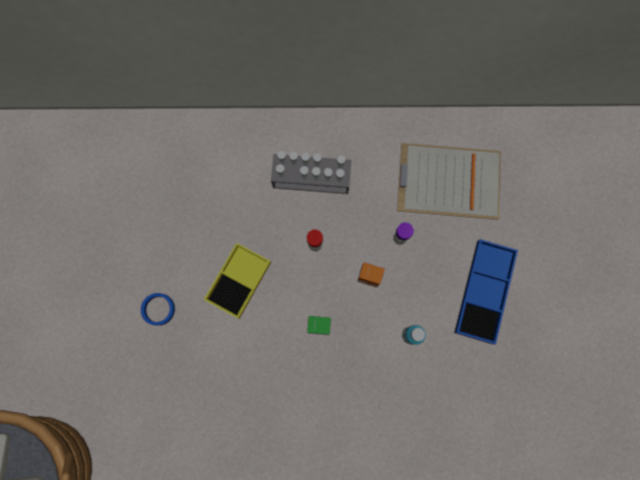

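View pics/side0.png

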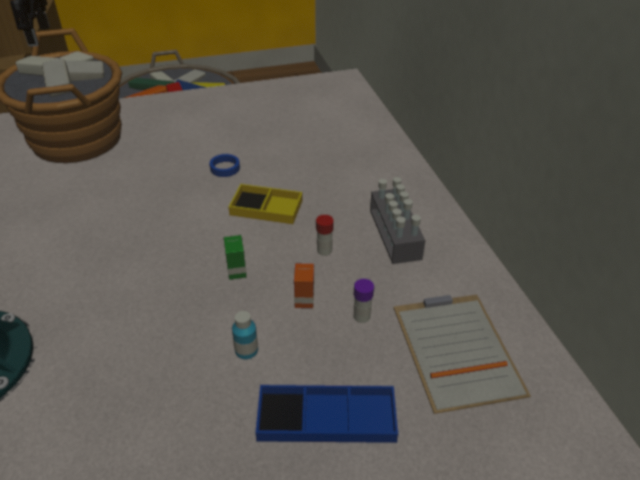

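The top view shows the red cap at (315,238), purple cap at (404,231), orange carton at (371,274), green carton at (319,325) and gel at (415,335). The blue tray is around (486,292) with its pad at (480,321), and the yellow tray around (238,281) with its pad at (230,295). The side view agrees.

```bash
cat > h.py <<'E'
import numpy as np, cv2
from station import manip, eyes, spotter
HUE={"vial_red":(174,6),"vial_purple":(128,150),"carton_orange":(6,16),"carton_green":(50,75),"gel":(85,103),"tray_blue":(104,124),"tray_yellow":(22,35)}
def cloud(f,T=None):
    T=f["T"] if T is None else T
    K=f["intrinsics"]; z=f["z_map"]; v,u=np.mgrid[:480,:640]
    P=np.stack([(u-K[0,2])*z/K[0,0],(v-K[1,2])*z/K[1,1],z],-1)
    return P@T[:3,:3].T+T[:3,3]
def mask(f,n,smin=110,vmin=40):
    h,s,v=cv2.split(cv2.cvtColor(f["pixels"],cv2.COLOR_RGB2HSV)); a,b=HUE[n]
    m=((h>=a)&(h<=b)) if a<=b else ((h>=a)|(h<=b))
    return m&(s>smin)&(v>vmin)&(f["z_map"]>0)
def rect(P):
    r=cv2.minAreaRect(P[:,:2].astype(np.float32)); return np.round(r[0],1),np.round(r[1],1),round(r[2],1)
E
python3 - <<'E'
from h import *
for c in ["top","side"]:
    f=eyes.grab_frame(c); W=cloud(f)
    ws=(W[...,0]>350)&(W[...,0]<1000)&(abs(W[...,1])<480)&(W[...,2]<120)
    for n in HUE:
        m=mask(f,n)&ws
        k,l,st,_=cv2.connectedComponentsWithStats(m.astype(np.uint8))
        for i in np.argsort(-st[1:,4])[:2]+1:
            if st[i,4]<40: continue
            P=W[l==i]; zt=np.percentile(P[:,2],95)
            Q=P[P[:,2]>zt-6] if 'tray' not in n else P[P[:,2]>16]
            print(c,n,st[i].tolist(),"zt",zt.round(),"mean",Q.mean(0).round(1),"rect",*rect(Q), "all" ,*rect(P))
    b=(f["pixels"].max(2)<40)&ws&(W[...,2]<20)
    k,l,st,_=cv2.connectedComponentsWithStats(b.astype(np.uint8))
    for i in range(1,k):
        if st[i,4]>200: print("black",st[i].tolist(),W[l==i].mean(0).round(1))
E
```

```text
top vial_red [307, 230, 16, 17, 222] zt 83.0 mean [647.5 101.8  79.9] rect [647.4 101.2] [30.7 31.9] 89.3 all [650.8 101.2] [39.7 30.8] 0.0
top vial_purple [397, 223, 16, 17, 222] zt 82.0 mean [661.3 -83.1  79.7] rect [661.4 -83.3] [31.1 32.9] 86.9 all [661.5 -83.4] [31.1 33. ] 85.2
top carton_orange [359, 263, 25, 23, 407] zt 73.0 mean [575.3 -14.2  69.9] rect [575.5 -14.4] [45.3 34. ] 73.2 all [575.  -14.3] [45.3 35. ] 73.0
top carton_orange [470, 154, 5, 56, 182] zt 17.0 mean [ 786.9 -247.2   14. ] rect [ 787.6 -247.4] [  7.4 128.7] 84.6 all [ 787.8 -249. ] [ 10.6 129.3] 85.2
top carton_green [308, 317, 22, 17, 339] zt 73.0 mean [470.9  93.3  70.2] rect [470.6  93.5] [42.1 31.7] 89.3 all [470.6  93.5] [42.1 31.7] 89.3
top gel [406, 326, 16, 18, 112] zt 69.0 mean [449.8 -92.2  65.5] rect [450.  -95.2] [34.  20.2] 23.5 all [450.8 -95.5] [34.9 27.8] 7.6
top tray_blue [455, 240, 62, 104, 3013] zt 25.0 mean [ 545.  -262.3   22.7] rect [ 543.8 -261.3] [ 85.6 208.1] 73.0 all [ 543.8 -261.3] [ 85.6 208.1] 73.0
top tray_blue [141, 293, 33, 32, 357] zt 23.0 mean [507.9 436.9  19.7] rect [50
[... 1045 characters left out ...]
5.7
side gel [233, 322, 22, 22, 316] zt 67.0 mean [ 453.6 -113.1   64.1] rect [ 453.8 -111.6] [22.1 34.7] 87.8 all [ 453.7 -112.3] [23.5 34.9] 87.8
side tray_blue [256, 385, 142, 57, 6120] zt 24.0 mean [ 544.3 -270.6   22. ] rect [ 546.2 -264.4] [ 88.  206.2] 73.2 all [ 546.2 -264.4] [ 88.  206.2] 73.2
side tray_blue [210, 155, 29, 21, 370] zt 21.0 mean [509.5 430.5  19. ] rect [511.1 433.8] [67.9 64.5] 72.3 all [510.6 432.5] [73.1 64.4] 74.0
side tray_yellow [229, 184, 73, 40, 1841] zt 24.0 mean [569.1 262.   21.2] rect [570.9 265.5] [ 91.9 141.2] 62.1 all [571.  265.4] [ 91.9 141.4] 62.1
black [237, 193, 27, 15, 286] [542.5 294.3   5.9]
black [260, 394, 42, 36, 1400] [ 482.2 -238.5    5.9]
```

```bash
cat >> h.py <<'E'
from scipy.spatial.transform import Rotation as Ro
def pose():
    o=manip.get_obs(); T=np.eye(4); T[:3,:3]=Ro.from_euler("xyz",o["orientation"],degrees=True).as_matrix(); T[:3,3]=o["tcp_pos"]; return T,o
def go(x,y,z,yaw=None):
    T,o=pose(); d=T[:3,:3].T@(np.array([x,y,z])-T[:3,3])/1000
    print("t",round(o["time"],2),"at",T[:3,3].round(1),"rpy",o["orientation"].round(1),"w",round(o["gripper_width"],3))
    s="xyz "+str(d.round(4).tolist())
    if yaw is not None: s+=" dr "+str((Ro.from_matrix(T[:3,:3].T@Ro.from_euler("xyz",[180,0,yaw],degrees=True).as_matrix()).as_rotvec(degrees=True)/45).round(3).tolist())
    print(s,"dist",np.linalg.norm(d).round(3))
def wrist(n,png=None,smin=110):
    T,_=pose(); f=eyes.grab_frame("wrist"); W=cloud(f,T@f["T_tool_cam"]); m=mask(f,n,smin)&(f["z_map"]<T[2,3]+200)
    if png: cv2.imwrite(f"pics/{png}.png",f["pixels"][...,::-1])
    k,l,st,_=cv2.connectedComponentsWithStats(m.astype(np.uint8))
    for i in (np.argsort(-st[1:,4])[:2]+1 if k>1 else []):
        P=W[l==i]; zt=np.percentile(P[:,2],95); Q=P[P[:,2]>zt-6]
        print(n,st[i].tolist(),"zt",zt.round(1),"rect",*rect(Q))
    return f,W
E
python3 -c "
from h import *
go(649,99.5,210,163)"
```

```text
t 0.7 at [158.8 707.4 231.3] rpy [180.    0.  167.4] w 1.002
xyz [-0.6114, -0.4858, 0.0213] dr [0.0, 0.0, 0.097] dist 0.781
```

```bash
R='r'; python3 -m pendant '{"dr":[[0,0,0.097],[0,0,0.097],[0,0,0.097],[0,0,0.097],[0,0,0.097],[0,0,0.097],[0,0,0.097],[0,0,0.097],[0,0,0.097],[0,0,0.097],[0,0,0.097],[0,0,0.097]],"xyz":[[-0.611,-0.486,0.021],[-0.611,-0.486,0.021],[-0.611,-0.486,0.021],[-0.611,-0.486,0.021],[-0.611,-0.486,0.021],[-0.611,-0.486,0.021],[-0.611,-0.486,0.021],[-0.611,-0.486,0.021],[-0.611,-0.486,0.021],[-0.611,-0.486,0.021],[-0.611,-0.486,0.021],[-0.611,-0.486,0.021]],"claw":[1,1,1,1,1,1,1,1,1,1,1,1]}' 30
python3 -c "
from h import *
go(649,99.5,210,163);print(pose()[1]['q'])"
```

```text
time: 1.7
tcp_pos: [473.5, 316.6, 218.2]
orientation: [180.0, 0.0, 163.0]
force: [-0.0, -0.6, -0.1]
gripper_width: 0.997
grasp_force: 0.0
t 1.7 at [473.5 316.6 218.2] rpy [180.   0. 163.] w 0.997
xyz [-0.2313, -0.1563, 0.0082] dr [0.001, 0.001, -0.0] dist 0.279
[-42.77974361  23.70469213   5.93621924 113.44404471  -3.50283153
  42.96350095  38.21959921]
```

```bash
python3 -m pendant '{"dr":[[0,0,0],[0,0,0],[0,0,0],[0,0,0],[0,0,0],[0,0,0],[0,0,0],[0,0,0],[0,0,0]],"xyz":[[-0.231,-0.156,0.008],[-0.231,-0.156,0.008],[-0.231,-0.156,0.008],[-0.231,-0.156,0.008],[-0.231,-0.156,0.008],[-0.231,-0.156,0.008],[-0.231,-0.156,0.008],[-0.231,-0.156,0.008],[-0.231,-0.156,0.008]],"claw":[1,1,1,1,1,1,1,1,1]}' 
python3 -c "
from h import *
wrist('vial_red','w1');go(649,99.5,49)"
```

```text
time: 2.45
tcp_pos: [648.8, 98.3, 209.8]
orientation: [-180.0, 0.1, 162.7]
force: [-1.1, 0.2, -0.8]
gripper_width: 1.005
grasp_force: 0.0
vial_red [299, 197, 43, 47, 1546] zt 81.4 rect [649.5 101.6] [33.4 34.1] 73.7
t 2.5 at [647.6 100.9 209.7] rpy [180.   -0.  162.9] w 1.0
xyz [-0.0018, -0.001, 0.1607] dist 0.161
```

View pics/w1.png

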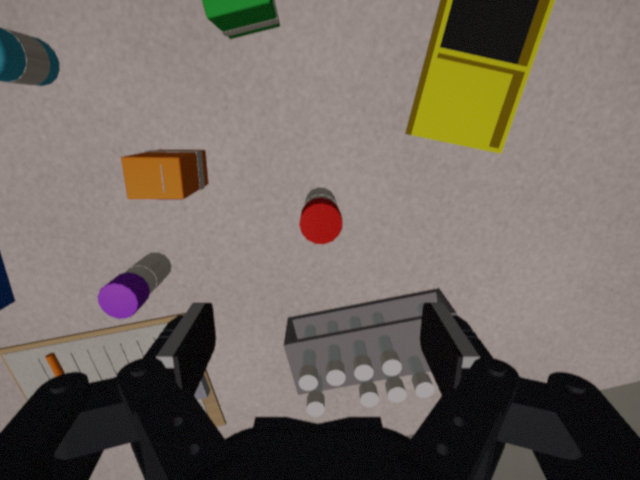

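The wrist view shows the red cap at (321,221), with clear space around it for the fingers.

```bash
python3 -m pendant '{"dr":[[0,0,0],[0,0,0],[0,0,0],[0,0,0],[0,0,0],[0,0,0],[0,0,0],[0,0,0],[0,0,0],[0,0,0],[0,0,0],[0,0,0]],"xyz":[[0,0,0.03],[0,0,0.06],[0,0,0.09],[0,0,0.12],[0,0,0.15],[0,0,0.16],[0,0,0.16],[0,0,0.16],[0,0,0.16],[0,0,0.16],[0,0,0.16],[0,0,0.16]],"claw":[1,1,1,1,1,1,1,-1,-1,-1,-1,-1]}' 30
python3 -m pendant '{"dr":[[0,0,0],[0,0,0],[0,0,0],[0,0,0],[0,0,0],[0,0,0],[0,0,0],[0,0,0]],"xyz":[[0,0,0],[0,0,0],[0,0,0],[0,0,0],[0,0,-0.03],[0,0,-0.06],[0,0,-0.1],[0,0,-0.14]],"claw":[-1,-1,-1,-1,-1,-1,-1,-1]}' 
python3 -c "
from h import *
go(480,-243,190,163)"
```

```text
time: 3.5
tcp_pos: [648.9, 101.5, 51.8]
orientation: [179.9, 0.2, 163.0]
force: [-1.4, -0.8, 5.0]
gripper_width: 0.399
grasp_force: 29.6
time: 4.17
tcp_pos: [646.6, 101.1, 190.9]
orientation: [-179.9, -0.1, 163.0]
force: [0.7, 0.5, 0.1]
gripper_width: 0.397
grasp_force: 30.2
t 4.17 at [646.6 101.1 190.9] rpy [-1.799e+02 -1.000e-01  1.630e+02] w 0.397
xyz [0.0585, -0.3778, 0.0014] dr [-0.001, -0.002, -0.0] dist 0.382
```

```bash
python3 -m pendant '{"dr":[[0,0,0],[0,0,0],[0,0,0],[0,0,0],[0,0,0],[0,0,0],[0,0,0],[0,0,0],[0,0,0],[0,0,0],[0,0,0],[0,0,0]],"xyz":[[0.003,-0.02,0],[0.009,-0.06,0],[0.015,-0.1,0],[0.021,-0.14,0],[0.028,-0.18,0],[0.034,-0.22,0],[0.04,-0.26,0],[0.046,-0.3,0],[0.052,-0.335,0],[0.056,-0.36,0],[0.058,-0.375,0],[0.058,-0.378,0]],"claw":[-1,-1,-1,-1,-1,-1,-1,-1,-1,-1,-1,-1]}'
python3 -m pendant '{"dr":[[0,0,0],[0,0,0]],"xyz":[[0,0,0],[0,0,0]],"claw":[-1,-1]}'
python3 -c "
from h import *
f,W=wrist('tray_blue','w2')
m=mask(f,'tray_blue')&(W[...,2]>17)&(W[...,2]<32);print(rect(W[m]))
go(480,-243,58.5,163)"
```

```text
time: 5.17
tcp_pos: [479.0, -247.1, 190.4]
orientation: [-179.9, 0.0, 162.6]
force: [-0.7, 0.3, 0.2]
gripper_width: 0.402
grasp_force: 30.2
time: 5.33
tcp_pos: [482.2, -241.9, 190.0]
orientation: [179.9, 0.0, 163.1]
force: [0.4, 0.3, -0.7]
gripper_width: 0.4
grasp_force: 30.2
tray_blue [266, 168, 97, 136, 3836] zt 25.3 rect [ 506.6 -250.9] [ 83.1 127.6] 73.2
tray_blue [273, 358, 11, 13, 54] zt 216.4 rect [ 486.7 -259.7] [0.2 2. ] 72.6
(array([ 544.7, -262.6]), array([ 83.3, 207.7]), 73.0)
t 5.38 at [ 482.5 -241.3  189.9] rpy [179.9   0.  163.1] w 0.396
xyz [0.002, -0.0025, 0.1314] dr [0.001, 0.0, 0.003] dist 0.131
```

View pics/w2.png

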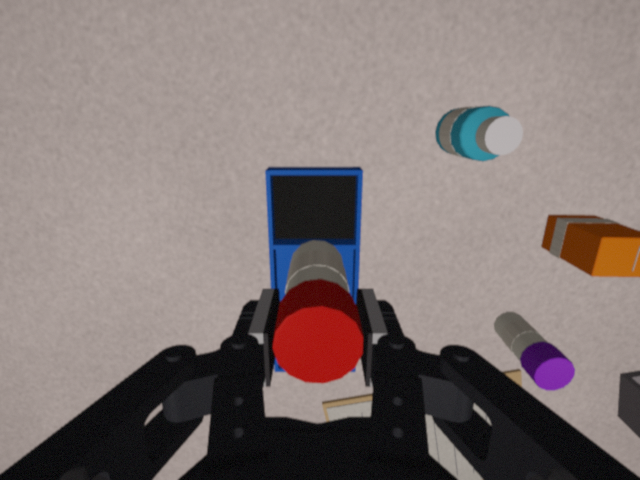

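The vial is held straight and the tray matches the estimate; the pad is at (315,208) in the wrist view.

```bash
python3 -m pendant '{"dr":[[0,0,0],[0,0,0],[0,0,0],[0,0,0],[0,0,0],[0,0,0],[0,0,0],[0,0,0],[0,0,0]],"xyz":[[0,-0.001,0.03],[0,-0.001,0.06],[0,-0.001,0.09],[0,-0.001,0.11],[0,-0.001,0.12],[0,-0.001,0.127],[0,-0.001,0.131],[0,-0.001,0.132],[0,-0.001,0.132]],"claw":[-1,-1,-1,-1,-1,-1,-1,-1,-1]}'
python3 -m pendant '{"dr":[[0,0,0],[0,0,0],[0,0,0],[0,0,0],[0,0,0],[0,0,0],[0,0,0],[0,0,0],[0,0,0],[0,0,0]],"xyz":[[0,0,0],[0,0,0],[0,0,0],[0,0,0],[0,0,0],[0,0,-0.03],[0,0,-0.06],[0,0,-0.1],[0,0,-0.14],[0,0,-0.14]],"claw":[0.5,0.5,0.5,1,1,1,1,1,1,1]}'
python3 -c "
from h import *
go(577,-15.5,190,163)"
```

```text
time: 6.13
tcp_pos: [482.0, -244.1, 58.6]
orientation: [-180.0, 0.1, 163.0]
force: [0.3, -0.1, 0.2]
gripper_width: 0.396
grasp_force: 30.2
time: 6.97
tcp_pos: [485.6, -246.4, 205.1]
orientation: [-179.9, 0.8, 163.0]
force: [0.7, -1.5, -0.3]
gripper_width: 1.002
grasp_force: 0.0
t 6.97 at [ 485.6 -246.4  205.1] rpy [-179.9    0.8  163. ] w 1.002
xyz [-0.0195, 0.2476, 0.015] dr [-0.002, 0.018, -0.001] dist 0.249
```

```bash
python3 -m pendant '{"dr":[[0,0,0],[0,0,0],[0,0,0],[0,0,0],[0,0,0],[0,0,0],[0,0,0],[0,0,0],[0,0,0],[0,0,0],[0,0,0]],"xyz":[[-0.002,0.02,0],[-0.006,0.06,0],[-0.01,0.1,0.01],[-0.014,0.14,0.01],[-0.018,0.18,0.01],[-0.021,0.21,0.01],[-0.023,0.235,0.01],[-0.024,0.246,0.01],[-0.024,0.246,0.01],[-0.024,0.246,0.01],[-0.024,0.246,0.01]],"claw":[1,1,1,1,1,1,1,1,1,1,1]}'
python3 -c "
from h import *
wrist('carton_orange');go(577,-15.5,33,163)
f=eyes.grab_frame('top');W=cloud(f);m=mask(f,'vial_red');print(rect(W[m&(W[...,2]<120)]))"
```

```text
time: 7.88
tcp_pos: [575.1, -18.6, 187.8]
orientation: [-179.9, -0.0, 162.8]
force: [-1.1, -0.1, 0.2]
gripper_width: 1.006
grasp_force: 0.0
carton_orange [292, 197, 60, 54, 3056] zt 71.4 rect [576.9 -14.7] [45.4 34.1] 71.8
carton_orange [298, 192, 47, 2, 80] zt 17.4 rect [560.7  -9.7] [41.3  0.6] 72.3
t 7.93 at [575.1 -18.8 187.8] rpy [-179.9   -0.   162.8] w 0.999
xyz [-0.0009, 0.004, 0.1548] dr [-0.002, -0.001, -0.005] dist 0.155
(array([ 484.6, -256.1]), array([38.4, 60.9]), 2.0)
```

```bash
python3 -m pendant '{"dr":[[0,0,0],[0,0,0],[0,0,0],[0,0,0],[0,0,0],[0,0,0],[0,0,0],[0,0,0],[0,0,0],[0,0,0],[0,0,0],[0,0,0]],"xyz":[[0,0.004,0.03],[0,0.004,0.06],[0,0.004,0.09],[0,0.004,0.12],[0,0.004,0.145],[0,0.004,0.155],[0,0.004,0.155],[0,0.004,0.155],[0,0.004,0.155],[0,0.004,0.155],[0,0.004,0.155],[0,0.004,0.155]],"claw":[1,1,1,1,1,1,1,-1,-1,-1,-1,-1]}' 30
python3 -m pendant '{"dr":[[0,0,0],[0,0,0],[0,0,0],[0,0,0],[0,0,0],[0,0,0],[0,0,0],[0,0,0],[0,0,0]],"xyz":[[0,0,0],[0,0,0],[0,0,0],[0,0,-0.03],[0,0,-0.06],[0,0,-0.1],[0,0,-0.14],[0,0,-0.15],[0,0,-0.15]],"claw":[-1,-1,-1,-1,-1,-1,-1,-1,-1]}' 
python3 -c "
from h import *
go(610,-282.5,190,163)"
```

```text
time: 8.98
tcp_pos: [578.7, -12.2, 34.6]
orientation: [180.0, 0.2, 163.0]
force: [-0.2, -0.0, 7.3]
gripper_width: 0.533
grasp_force: 32.2
time: 9.73
tcp_pos: [580.0, -11.9, 187.1]
orientation: [179.8, 0.5, 163.0]
force: [-0.1, 0.2, -0.7]
gripper_width: 0.533
grasp_force: 31.5
t 9.73 at [580.  -11.9 187.1] rpy [179.8   0.5 163. ] w 0.533
xyz [-0.1078, -0.25, -0.0028] dr [0.004, 0.011, -0.0] dist 0.272
```

```bash
python3 -m pendant '{"dr":[[0,0,0],[0,0,0],[0,0,0],[0,0,0],[0,0,0],[0,0,0],[0,0,0],[0,0,0],[0,0,0],[0,0,0],[0,0,0],[0,0,0]],"xyz":[[-0.009,-0.02,0],[-0.024,-0.055,0],[-0.04,-0.09,0],[-0.055,-0.125,0],[-0.07,-0.16,0],[-0.084,-0.19,0],[-0.095,-0.217,0],[-0.104,-0.237,0],[-0.109,-0.248,0],[-0.109,-0.248,0],[-0.109,-0.248,0],[-0.109,-0.248,0]],"claw":[-1,-1,-1,-1,-1,-1,-1,-1,-1,-1,-1,-1]}'
python3 -c "
from h import *
go(610,-282.5,39,163)"
```

```text
time: 10.73
tcp_pos: [608.8, -278.0, 181.8]
orientation: [179.9, -0.1, 163.1]
force: [1.2, 0.0, -0.5]
gripper_width: 0.536
grasp_force: 31.5
t 10.73 at [ 608.8 -278.   181.8] rpy [ 1.799e+02 -1.000e-01  1.631e+02] w 0.536
xyz [-0.0028, -0.0043, 0.1428] dr [0.003, -0.003, 0.003] dist 0.143
```

```bash
python3 -m pendant '{"dr":[[0,0,0],[0,0,0],[0,0,0],[0,0,0],[0,0,0],[0,0,0],[0,0,0],[0,0,0],[0,0,0],[0,0,0]],"xyz":[[-0.002,-0.002,0.03],[-0.002,-0.002,0.06],[-0.002,-0.002,0.09],[-0.002,-0.002,0.115],[-0.002,-0.002,0.13],[-0.002,-0.002,0.138],[-0.002,-0.002,0.142],[-0.002,-0.002,0.143],[-0.002,-0.002,0.143],[-0.002,-0.002,0.143]],"claw":[-1,-1,-1,-1,-1,-1,-1,-1,-1,-1]}'
```

```text
time: 11.57
tcp_pos: [611.4, -284.0, 41.4]
orientation: [-180.0, 0.2, 163.0]
force: [-0.1, 0.1, 0.3]
gripper_width: 0.531
grasp_force: 31.5
```

```bash
python3 -m pendant '{"dr":[[0,0,0],[0,0,0],[0,0,0],[0,0,0],[0,0,0],[0,0,0],[0,0,0],[0,0,0],[0,0,0],[0,0,0],[0,0,0],[0,0,0]],"xyz":[[0,0,0.002],[0,0,0.002],[0,0,0.002],[0,0,0.002],[0,0,0.002],[0,0,0.002],[0,0,0.002],[0,0,-0.03],[0,0,-0.06],[0,0,-0.1],[0,0,-0.14],[0,0,-0.15]],"claw":[-1,-1,0.6,0.6,0.6,1,1,1,1,1,1,1]}'
python3 -m pendant '{"dr":[[0,0,0],[0,0,0],[0,0,0],[0,0,0]],"xyz":[[0,0,0],[0,0,0],[0,0,0],[0,0,0]],"claw":[1,1,1,1]}'
python3 -c "
from h import *
go(452,-102,190,163)"
```

```text
time: 12.57
tcp_pos: [613.9, -285.5, 196.9]
orientation: [-179.9, 0.7, 163.0]
force: [1.1, -0.3, 0.4]
gripper_width: 1.0
grasp_force: 0.0
time: 12.9
tcp_pos: [608.9, -282.8, 187.6]
orientation: [180.0, -0.2, 163.0]
force: [-0.3, -0.7, -0.1]
gripper_width: 1.0
grasp_force: 0.0
t 12.9 at [ 608.9 -282.8  187.6] rpy [180.   -0.2 163. ] w 1.0
xyz [0.2029, 0.127, -0.0015] dr [0.001, -0.005, -0.0] dist 0.239
```

```bash
python3 -m pendant '{"dr":[[0,0,0],[0,0,0],[0,0,0],[0,0,0],[0,0,0],[0,0,0],[0,0,0],[0,0,0],[0,0,0],[0,0,0],[0,0,0],[0,0,0]],"xyz":[[0.017,0.011,0],[0.05,0.032,0],[0.083,0.052,0],[0.116,0.072,0],[0.146,0.091,0],[0.172,0.107,0],[0.19,0.119,0],[0.2,0.125,0],[0.203,0.127,0],[0.203,0.127,0],[0.203,0.127,0],[0.203,0.127,0]],"claw":[1,1,1,1,1,1,1,1,1,1,1,1]}'
python3 -c "
from h import *
f,W=wrist('gel','w3',70);go(452,-102,24,163)
m=mask(f,'gel',70);g=(W[...,2]>80)&(W[...,2]<90)&(f['z_map']>0)&(np.hypot(W[...,0]-452,W[...,1]+102)<40);print('cap',rect(W[g]),g.sum())
s=(W[...,2]>30)&(W[...,2]<62)&(np.hypot(W[...,0]-452,W[...,1]+102)<40);print('body',rect(W[s]))
f=eyes.grab_frame('side');cv2.imwrite('pics/s1.png',f['pixels'][...,::-1])"
```

```text
time: 13.9
tcp_pos: [454.8, -104.0, 189.9]
orientation: [-180.0, 0.1, 162.9]
force: [-0.7, 0.1, -0.0]
gripper_width: 0.999
grasp_force: 0.0
gel [294, 192, 49, 45, 1000] zt 67.4 rect [ 449.4 -100.9] [36.9 31.1] 74.9
t 13.95 at [ 454.7 -104.   189.9] rpy [-1.800e+02  1.000e-01  1.629e+02] w 0.993
xyz [0.0033, 0.0012, 0.1659] dr [-0.0, 0.002, -0.003] dist 0.166
cap (array([ 452.7, -101.5]), array([24.7, 24.5]), 32.9) 943
body (array([ 450.1, -100.9]), array([39.4, 35.1]), 73.6)
```

View pics/s1.png

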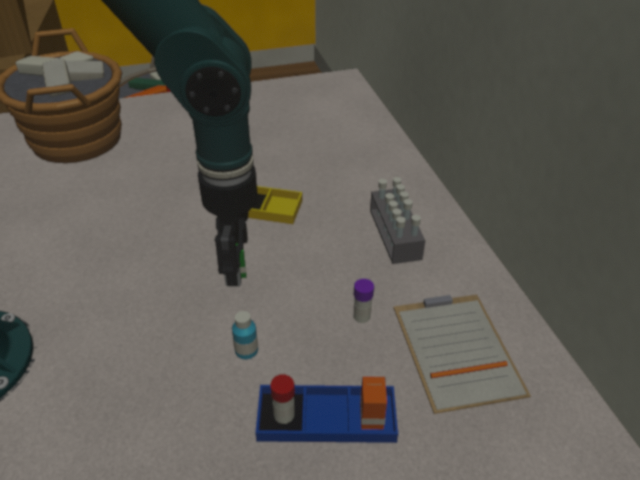

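The side view shows the red vial at (283,398) upright on the pad and the orange carton at (373,402) upright in the far plain compartment. The gel bottle is still standing at (245,335).

```bash
python3 -m pendant '{"dr":[[0,0,0],[0,0,0],[0,0,0],[0,0,0],[0,0,0],[0,0,0],[0,0,0],[0,0,0],[0,0,0],[0,0,0],[0,0,0],[0,0,0]],"xyz":[[0.002,0.002,0.03],[0.002,0.002,0.06],[0.002,0.002,0.09],[0.002,0.002,0.12],[0.002,0.002,0.15],[0.002,0.002,0.166],[0.002,0.002,0.166],[0.002,0.002,0.166],[0.002,0.002,0.166],[0.002,0.002,0.166],[0.002,0.002,0.166],[0.002,0.002,0.166]],"claw":[1,1,1,1,1,1,1,-1,-1,-1,-1,-1]}' 30
python3 -m pendant '{"dr":[[0,0,0],[0,0,0],[0,0,0],[0,0,0],[0,0,0],[0,0,0],[0,0,0],[0,0,0],[0,0,0],[0,0,0],[0,0,0]],"xyz":[[0,0,0],[0,0,0],[0,0,0],[0,0,-0.03],[0,0,-0.06],[0,0,-0.1],[0,0,-0.14],[0,0,-0.166],[0,0,-0.166],[0,0,-0.166],[0,0,-0.166]],"claw":[-1,-1,-1,-1,-1,-1,-1,-1,-1,-1,-1]}' 
python3 -c "
from h import *
go(544.7,-263,190,163)"
```

```text
time: 15.0
tcp_pos: [453.0, -100.6, 25.3]
orientation: [180.0, 0.2, 163.0]
force: [-0.0, -0.2, 5.4]
gripper_width: 0.46
grasp_force: 29.9
time: 15.92
tcp_pos: [451.2, -99.9, 189.7]
orientation: [180.0, -0.0, 163.0]
force: [-0.4, -0.3, -0.5]
gripper_width: 0.461
grasp_force: 30.9
t 15.92 at [451.2 -99.9 189.7] rpy [180.  -0. 163.] w 0.461
xyz [-0.1371, -0.1286, -0.0004] dr [0.0, -0.001, 0.0] dist 0.188
```

```bash
python3 -m pendant '{"dr":[[0,0,0],[0,0,0],[0,0,0],[0,0,0],[0,0,0],[0,0,0],[0,0,0],[0,0,0],[0,0,0],[0,0,0],[0,0,0],[0,0,0]],"xyz":[[-0.014,-0.013,0],[-0.037,-0.035,0],[-0.062,-0.058,0],[-0.087,-0.081,0],[-0.107,-0.1,0],[-0.122,-0.115,0],[-0.132,-0.124,0],[-0.137,-0.129,0],[-0.137,-0.129,0],[-0.137,-0.129,0],[-0.137,-0.129,0],[-0.137,-0.129,0]],"claw":[-1,-1,-1,-1,-1,-1,-1,-1,-1,-1,-1,-1]}'
python3 -c "
from h import *
go(544.7,-263,31,163)"
```

```text
time: 16.92
tcp_pos: [544.6, -261.8, 189.7]
orientation: [179.9, -0.1, 163.1]
force: [0.2, 0.3, -1.2]
gripper_width: 0.46
grasp_force: 30.9
t 16.92 at [ 544.6 -261.8  189.7] rpy [ 1.799e+02 -1.000e-01  1.631e+02] w 0.46
xyz [-0.0006, -0.0013, 0.1587] dr [0.001, -0.002, 0.002] dist 0.159
```

```bash
python3 -m pendant '{"dr":[[0,0,0],[0,0,0],[0,0,0],[0,0,0],[0,0,0],[0,0,0],[0,0,0],[0,0,0],[0,0,0],[0,0,0],[0,0,0]],"xyz":[[0,-0.001,0.03],[0,-0.001,0.06],[0,-0.001,0.09],[0,-0.001,0.12],[0,-0.001,0.14],[0,-0.001,0.15],[0,-0.001,0.156],[0,-0.001,0.16],[0,-0.001,0.16],[0,-0.001,0.16],[0,-0.001,0.16]],"claw":[-1,-1,-1,-1,-1,-1,-1,-1,-1,-1,-1]}'
```

```text
time: 17.83
tcp_pos: [545.9, -265.0, 31.2]
orientation: [-180.0, 0.1, 163.0]
force: [0.3, 0.1, -0.3]
gripper_width: 0.463
grasp_force: 30.9
```

```bash
python3 -m pendant '{"dr":[[0,0,0],[0,0,0],[0,0,0],[0,0,0],[0,0,0],[0,0,0],[0,0,0],[0,0,0],[0,0,0],[0,0,0],[0,0,0],[0,0,0]],"xyz":[[0,0,0.002],[0,0,0.002],[0,0,0.002],[0,0,0.002],[0,0,0.002],[0,0,0.002],[0,0,0.002],[0,0,-0.03],[0,0,-0.06],[0,0,-0.1],[0,0,-0.14],[0,0,-0.16]],"claw":[-1,-1,0.6,0.6,0.6,1,1,1,1,1,1,1]}'
python3 -m pendant '{"dr":[[0,0,0],[0,0,0],[0,0,0],[0,0,0]],"xyz":[[0,0,0],[0,0,0],[0,0,0],[0,0,0]],"claw":[1,1,1,1]}'
python3 -c "
from h import *
go(663,-85.5,200,151.5)"
```

```text
time: 18.83
tcp_pos: [546.9, -265.8, 194.4]
orientation: [-180.0, 0.4, 163.0]
force: [0.8, -1.3, 0.8]
gripper_width: 0.995
grasp_force: 0.0
time: 19.17
tcp_pos: [543.8, -263.9, 188.1]
orientation: [180.0, -0.2, 163.0]
force: [-0.3, -0.5, -0.4]
gripper_width: 1.001
grasp_force: 0.0
t 19.17 at [ 543.8 -263.9  188.1] rpy [180.   -0.2 163. ] w 1.001
xyz [-0.0618, 0.2055, -0.012] dr [-0.0, -0.005, 0.256] dist 0.215
```

```bash
python3 -m pendant '{"dr":[[0,0,0.03],[0,0,0.06],[0,0,0.1],[0,0,0.14],[0,0,0.18],[0,0,0.22],[0,0,0.25],[0,0,0.256],[0,0,0.256],[0,0,0.256],[0,0,0.256],[0,0,0.256]],"xyz":[[-0.004,0.015,0],[-0.014,0.045,-0.005],[-0.024,0.08,-0.01],[-0.034,0.115,-0.012],[-0.044,0.148,-0.012],[-0.053,0.176,-0.012],[-0.059,0.196,-0.012],[-0.062,0.2055,-0.012],[-0.062,0.2055,-0.012],[-0.062,0.2055,-0.012],[-0.062,0.2055,-0.012],[-0.062,0.2055,-0.012]],"claw":[1,1,1,1,1,1,1,1,1,1,1,1]}'
python3 -c "
from h import *
wrist('vial_purple');go(663,-85.5,50,151.5)"
```

```text
time: 20.17
tcp_pos: [663.0, -89.2, 201.6]
orientation: [-179.9, -0.0, 151.3]
force: [0.2, -0.3, 0.3]
gripper_width: 1.0
grasp_force: 0.0
vial_purple [301, 199, 44, 47, 1614] zt 81.5 rect [663.9 -83.9] [33.2 33.9] 60.8
vial_purple [22, 139, 3, 1, 3] zt 23.4 rect [ 484.8 -283.3] [0.6 0.1] 77.3
t 20.22 at [663.3 -88.9 201.9] rpy [-179.9   -0.   151.3] w 0.999
xyz [0.0018, 0.0031, 0.1519] dr [-0.002, -0.0, -0.005] dist 0.152
```

```bash
python3 -m pendant '{"dr":[[0,0,0],[0,0,0],[0,0,0],[0,0,0],[0,0,0],[0,0,0],[0,0,0],[0,0,0],[0,0,0],[0,0,0],[0,0,0],[0,0,0]],"xyz":[[0.001,0.002,0.03],[0.001,0.002,0.06],[0.001,0.002,0.09],[0.001,0.002,0.12],[0.001,0.002,0.145],[0.001,0.002,0.151],[0.001,0.002,0.151],[0.001,0.002,0.151],[0.001,0.002,0.151],[0.001,0.002,0.151],[0.001,0.002,0.151],[0.001,0.002,0.151]],"claw":[1,1,1,1,1,1,1,-1,-1,-1,-1,-1]}' 30
python3 -m pendant '{"dr":[[0,0,0],[0,0,0],[0,0,0],[0,0,0],[0,0,0],[0,0,0],[0,0,0],[0,0,0],[0,0,0],[0,0,0],[0,0,0]],"xyz":[[0,0,0],[0,0,0],[0,0,0],[0,0,0],[0,0,-0.03],[0,0,-0.06],[0,0,-0.1],[0,0,-0.14],[0,0,-0.14],[0,0,-0.14],[0,0,-0.14]],"claw":[-1,-1,-1,-1,-1,-1,-1,-1,-1,-1,-1]}' 
python3 -c "
from h import *
go(540.5,282,190,151.5)"
```

```text
time: 21.22
tcp_pos: [665.6, -84.4, 52.6]
orientation: [179.9, 0.2, 151.5]
force: [-0.5, 0.4, 3.9]
gripper_width: 0.397
grasp_force: 29.5
time: 22.13
tcp_pos: [664.0, -83.7, 190.9]
orientation: [180.0, -0.0, 151.5]
force: [0.3, 0.5, -0.7]
gripper_width: 0.4
grasp_force: 30.3
t 22.13 at [664.  -83.7 190.9] rpy [180.   -0.  151.5] w 0.4
xyz [0.2831, 0.2623, 0.0011] dr [0.0, -0.0, -0.0] dist 0.386
```

```bash
python3 -m pendant '{"dr":[[0,0,0],[0,0,0],[0,0,0],[0,0,0],[0,0,0],[0,0,0],[0,0,0],[0,0,0],[0,0,0],[0,0,0],[0,0,0],[0,0,0]],"xyz":[[0.014,0.013,0],[0.042,0.039,0],[0.071,0.066,0],[0.1,0.092,0],[0.128,0.118,0],[0.156,0.144,0],[0.184,0.17,0],[0.212,0.196,0],[0.238,0.22,0],[0.26,0.24,0],[0.275,0.255,0],[0.283,0.262,0]],"claw":[-1,-1,-1,-1,-1,-1,-1,-1,-1,-1,-1,-1]}'
python3 -m pendant '{"dr":[[0,0,0],[0,0,0],[0,0,0],[0,0,0]],"xyz":[[0,0,0],[0,0,0],[0,0,0],[0,0,0]],"claw":[-1,-1,-1,-1]}'
python3 -c "
from h import *
f,W=wrist('tray_yellow')
m=mask(f,'tray_yellow')&(W[...,2]>17)&(W[...,2]<32);print(rect(W[m]))
go(540.5,282,59,151.5)"
```

```text
time: 23.13
tcp_pos: [537.8, 285.4, 188.7]
orientation: [-179.9, -0.2, 151.8]
force: [0.1, 1.1, 0.0]
gripper_width: 0.398
grasp_force: 30.3
time: 23.47
tcp_pos: [541.9, 278.5, 190.7]
orientation: [-179.9, 0.0, 151.2]
force: [-0.2, -1.4, -0.2]
gripper_width: 0.399
grasp_force: 30.3
tray_yellow [272, 164, 98, 136, 3923] zt 25.5 rect [562.2 272.3] [ 84.  123.6] 61.5
tray_yellow [318, 235, 1, 1, 1] zt 7.1 rect [566.4 267. ] [0. 0.] 0.0
(array([562.2, 272.3]), array([ 83.9, 123.7]), 61.5)
t 23.52 at [541.9 278.8 190.8] rpy [-179.9    0.   151.3] w 0.394
xyz [0.0028, 0.0023, 0.1318] dr [-0.001, 0.001, -0.005] dist 0.132
```

```bash
python3 -m pendant '{"dr":[[0,0,0],[0,0,0],[0,0,0],[0,0,0],[0,0,0],[0,0,0],[0,0,0],[0,0,0],[0,0,0],[0,0,0]],"xyz":[[0.001,0.002,0.03],[0.001,0.002,0.06],[0.001,0.002,0.09],[0.001,0.002,0.11],[0.001,0.002,0.12],[0.001,0.002,0.127],[0.001,0.002,0.131],[0.001,0.002,0.131],[0.001,0.002,0.131],[0.001,0.002,0.131]],"claw":[-1,-1,-1,-1,-1,-1,-1,-1,-1,-1]}'
```

```text
time: 24.35
tcp_pos: [542.0, 284.0, 61.1]
orientation: [179.9, 0.1, 151.5]
force: [-0.9, -0.7, 0.6]
gripper_width: 0.399
grasp_force: 30.3
```

```bash
python3 -m pendant '{"dr":[[0,0,0],[0,0,0],[0,0,0],[0,0,0],[0,0,0],[0,0,0],[0,0,0],[0,0,0],[0,0,0],[0,0,0],[0,0,0],[0,0,0]],"xyz":[[0,0,0.002],[0,0,0.002],[0,0,0.002],[0,0,0.002],[0,0,0.002],[0,0,0.002],[0,0,0.002],[0,0,-0.03],[0,0,-0.06],[0,0,-0.1],[0,0,-0.13],[0,0,-0.13]],"claw":[-1,-1,0.6,0.6,0.6,1,1,1,1,1,1,1]}'
python3 -m pendant '{"dr":[[0,0,0],[0,0,0],[0,0,0],[0,0,0]],"xyz":[[0,0,0],[0,0,0],[0,0,0],[0,0,0]],"claw":[1,1,1,1]}'
python3 -c "
from h import *
go(472.5,91.5,190,177.5)"
```

```text
time: 25.35
tcp_pos: [545.2, 285.4, 196.4]
orientation: [179.4, 0.4, 151.4]
force: [0.3, -0.9, 0.9]
gripper_width: 1.0
grasp_force: 0.0
time: 25.68
tcp_pos: [539.9, 283.1, 188.1]
orientation: [-179.8, -0.1, 151.5]
force: [-0.6, 0.4, -0.5]
gripper_width: 1.0
grasp_force: 0.0
t 25.68 at [539.9 283.1 188.1] rpy [-1.798e+02 -1.000e-01  1.515e+02] w 1.0
xyz [-0.0322, -0.2005, -0.0013] dr [-0.003, -0.003, -0.578] dist 0.203
```

```bash
python3 -m pendant '{"dr":[[0,0,-0.05],[0,0,-0.15],[0,0,-0.25],[0,0,-0.35],[0,0,-0.43],[0,0,-0.5],[0,0,-0.55],[0,0,-0.578],[0,0,-0.578],[0,0,-0.578],[0,0,-0.578],[0,0,-0.578]],"xyz":[[-0.002,-0.015,0],[-0.007,-0.045,0],[-0.012,-0.08,0],[-0.018,-0.115,0],[-0.023,-0.146,0],[-0.028,-0.174,0],[-0.031,-0.193,0],[-0.032,-0.2,0],[-0.032,-0.2,0],[-0.032,-0.2,0],[-0.032,-0.2,0],[-0.032,-0.2,0]],"claw":[1,1,1,1,1,1,1,1,1,1,1,1]}'
python3 -c "
from h import *
wrist('carton_green');go(472.5,91.5,33,177.5)"
```

```text
time: 26.68
tcp_pos: [474.1, 93.9, 189.6]
orientation: [180.0, -0.0, 177.6]
force: [0.1, 0.0, -0.1]
gripper_width: 1.005
grasp_force: 0.0
carton_green [286, 193, 60, 53, 2871] zt 71.4 rect [471.9  93.4] [44.7 33.8] 85.1
carton_green [298, 188, 1, 1, 1] zt 14.4 rect [453.8  78.8] [0. 0.] 0.0
t 26.73 at [474.   93.9 189.7] rpy [180.    0.  177.6] w 1.002
xyz [0.0014, -0.0025, 0.1567] dr [0.0, 0.0, 0.002] dist 0.157
```

```bash
python3 -m pendant '{"dr":[[0,0,0.035],[0,0,0.035],[0,0,0.035],[0,0,0.035],[0,0,0.035],[0,0,0.035],[0,0,0.035],[0,0,0.035],[0,0,0.035],[0,0,0.035],[0,0,0.035],[0,0,0.035]],"xyz":[[0.002,-0.001,0.03],[0.002,-0.001,0.06],[0.002,-0.001,0.09],[0.002,-0.001,0.12],[0.002,-0.001,0.145],[0.002,-0.001,0.156],[0.002,-0.001,0.156],[0.002,-0.001,0.156],[0.002,-0.001,0.156],[0.002,-0.001,0.156],[0.002,-0.001,0.156],[0.002,-0.001,0.156]],"claw":[1,1,1,1,1,1,1,-1,-1,-1,-1,-1]}' 30
python3 -m pendant '{"dr":[[0,0,0],[0,0,0],[0,0,0],[0,0,0],[0,0,0],[0,0,0],[0,0,0],[0,0,0],[0,0,0],[0,0,0],[0,0,0]],"xyz":[[0,0,0],[0,0,0],[0,0,0],[0,0,-0.03],[0,0,-0.06],[0,0,-0.1],[0,0,-0.14],[0,0,-0.155],[0,0,-0.155],[0,0,-0.155],[0,0,-0.155]],"claw":[-1,-1,-1,-1,-1,-1,-1,-1,-1,-1,-1]}' 
python3 -c "
from h import *
go(599.7,250.5,190,151.5)
f=eyes.grab_frame('side');cv2.imwrite('pics/s2.png',f['pixels'][...,::-1])"
```

```text
time: 27.73
tcp_pos: [472.8, 92.0, 35.4]
orientation: [179.9, 0.2, 175.9]
force: [0.4, -1.1, 7.4]
gripper_width: 0.535
grasp_force: 31.5
time: 28.65
tcp_pos: [470.6, 91.5, 188.4]
orientation: [-180.0, -0.1, 175.9]
force: [-0.8, 0.3, -1.1]
gripper_width: 0.542
grasp_force: 31.3
t 28.65 at [470.6  91.5 188.4] rpy [-1.800e+02 -1.000e-01  1.759e+02] w 0.542
xyz [-0.1174, 0.1678, -0.0018] dr [-0.001, -0.001, 0.542] dist 0.205
```

View pics/s2.png

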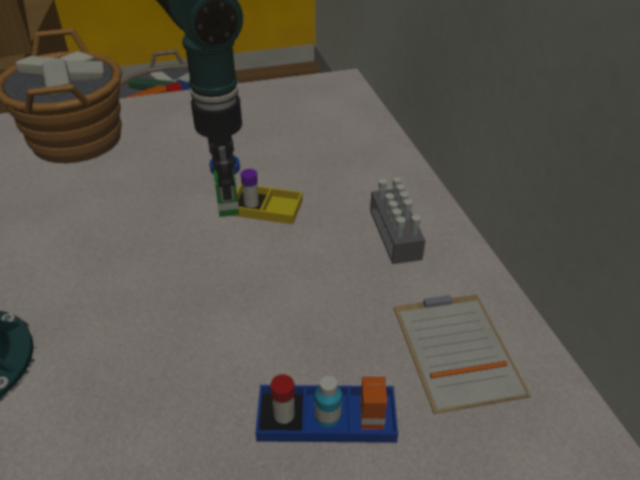

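The blue kit is complete and upright: red vial (283,398), gel (328,402), orange carton (373,402). The purple vial stands on the yellow tray's pad at (250,190), and the green carton is in the gripper.

```bash
python3 -m pendant '{"dr":[[0,0,0.05],[0,0,0.14],[0,0,0.24],[0,0,0.34],[0,0,0.42],[0,0,0.48],[0,0,0.52],[0,0,0.542],[0,0,0.542],[0,0,0.542],[0,0,0.542],[0,0,0.542]],"xyz":[[-0.008,0.012,0],[-0.026,0.037,0],[-0.047,0.067,0],[-0.068,0.097,0],[-0.086,0.123,0],[-0.101,0.145,0],[-0.112,0.16,0],[-0.117,0.168,0],[-0.117,0.168,0],[-0.117,0.168,0],[-0.117,0.168,0],[-0.117,0.168,0]],"claw":[-1,-1,-1,-1,-1,-1,-1,-1,-1,-1,-1,-1]}'
python3 -c "
from h import *
go(599.7,250.5,39.5,151.5)"
```

```text
time: 29.7
tcp_pos: [599.3, 248.7, 188.5]
orientation: [-179.9, -0.0, 151.4]
force: [0.3, 0.1, 0.2]
gripper_width: 0.532
grasp_force: 31.1
t 29.7 at [599.3 248.7 188.5] rpy [-179.9   -0.   151.4] w 0.532
xyz [0.0004, 0.002, 0.149] dr [-0.003, -0.001, -0.002] dist 0.149
```

```bash
python3 -m pendant '{"dr":[[0,0,0],[0,0,0],[0,0,0],[0,0,0],[0,0,0],[0,0,0],[0,0,0],[0,0,0],[0,0,0],[0,0,0],[0,0,0]],"xyz":[[0,0.001,0.03],[0,0.001,0.06],[0,0.001,0.09],[0,0.001,0.12],[0,0.001,0.135],[0,0.001,0.143],[0,0.001,0.148],[0,0.001,0.149],[0,0.001,0.149],[0,0.001,0.149],[0,0.001,0.149]],"claw":[-1,-1,-1,-1,-1,-1,-1,-1,-1,-1,-1]}'
```

```text
time: 30.62
tcp_pos: [601.7, 252.1, 41.2]
orientation: [179.9, 0.1, 151.5]
force: [-0.2, 0.1, -0.3]
gripper_width: 0.534
grasp_force: 31.3
```

```bash
python3 -m pendant '{"dr":[[0,0,0],[0,0,0],[0,0,0],[0,0,0],[0,0,0],[0,0,0],[0,0,0],[0,0,0],[0,0,0],[0,0,0],[0,0,0],[0,0,0]],"xyz":[[0,0,0.002],[0,0,0.002],[0,0,0.002],[0,0,0.002],[0,0,0.002],[0,0,0.002],[0,0,0.002],[0,0,-0.03],[0,0,-0.06],[0,0,-0.1],[0,0,-0.14],[0,0,-0.17]],"claw":[-1,-1,0.6,0.6,0.6,1,1,1,1,1,1,1]}'
python3 -m pendant '{"dr":[[0,0,0],[0,0,0],[0,0,0],[0,0,0],[0,0,0],[0,0,0],[0,0,0],[0,0,0]],"xyz":[[0.03,-0.02,0],[0.06,-0.06,0],[0.09,-0.1,0],[0.1,-0.14,0],[0.1,-0.16,0],[0.1,-0.16,0],[0.1,-0.16,0],[0.1,-0.16,0]],"claw":[1,1,1,1,1,1,1,1]}'
python3 -c "
from h import *
for c in ['top','side']:
    f=eyes.grab_frame(c);cv2.imwrite(f'pics/{c}9.png',f['pixels'][...,::-1])"
```

```text
time: 31.62
tcp_pos: [601.6, 251.9, 213.0]
orientation: [179.9, 0.1, 151.5]
force: [1.6, -0.3, 0.4]
gripper_width: 0.997
grasp_force: 0.0
time: 32.28
tcp_pos: [437.5, 159.4, 210.3]
orientation: [179.9, 0.1, 151.5]
force: [1.2, -0.2, -0.4]
gripper_width: 0.998
grasp_force: 0.0
```

View pics/side9.png

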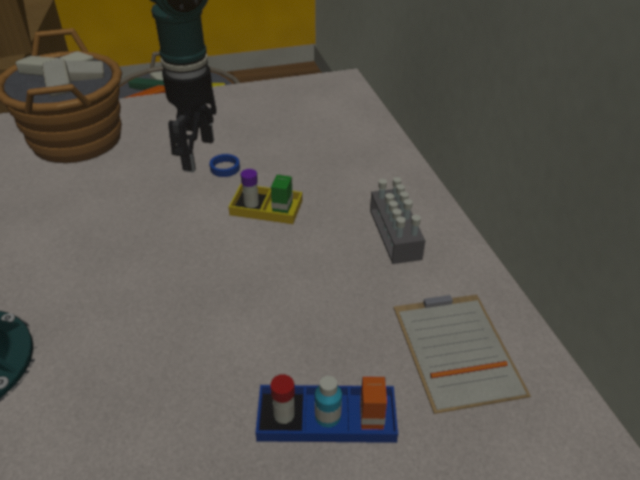

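View pics/top9.png

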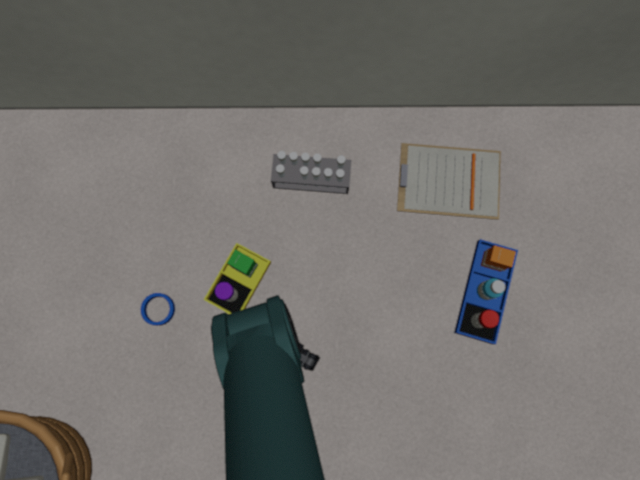

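Both views show all five things upright, each in its proper compartment. In the side view the yellow tray holds the purple vial at (250,188) and the green carton at (282,193). The rack, clipboard and tape haven't moved, and the arm is clear.

```bash
python3 -c "
from station import manip
print(manip.close_job())"
```

```text
the job is handed in; nothing more can be done
None
```

Both kits are made up and the job is handed in: all five items are upright in their proper compartments, and the rack, clipboard and tape are where they were, at about 32 s of the 136 s allowed.

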